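# Fetch the contactor from the lower tray and restack

### The arm

A 7-joint arm with a two-finger parallel gripper is mounted at the origin on a cart in front of the work surface, level with it; the furniture and walls round the work are solid. World frame = base frame: x ahead of the robot, y to its left, z up, the work surface at z = 0. Lengths are in m, angles in rad, forces in N, time in s.
With the tool pointing down it reaches from about 0.4 to 0.85 m from the base axis. Payload 4.5 kg.
Tool frame: the origin (TCP) lies between the finger pads; the fingertips stand 11 mm ahead of it and the grasp point (between the pads) lies 8 mm behind it (r.nose_length is the distance from the TCP to the fingertips, in m); z points along the fingers, y is the line along which they close (so a half turn about z gives the same grasp; the last joint's range is limited). The gripper opens to 88 mm and grips with 3 to 60 N. Pads are 18 mm wide; open, the fingers measure 123 mm over their backs; the gripper's body (75 mm by 187 mm) begins 45 mm behind the grasp point.
Start: joints at [-1.279, 0.689, -0.195, 1.565, 0.157, 0.902, -0.215], TCP at [0.159, 0.604, 0.211] pointing down, gripper open.
Joint ranges: [-3.01, 3.01], [-0.46, 2.08], [-1.47, 1.51], [0.13, 2.56], [-1, 4.14], [0.04, 2.09], [-2.66, 2.66]. Speed limits (rad/s): [2.57, 2.57, 3.14, 3.14, 3.14, 3.14, 3.14].

### API

Orientations are given as a unit quaternion [x, y, z, w].
In Python, from plant import get_state, snapshot, camera_model, r gives the robot as it stands.
- The arm moves only by the shell command python3 -m inch 'ROWS' [FORCE]. ROWS is text: rows parted by semicolons, each of 7 numbers parted by spaces: the opening, from -1 (shut) to 1 (fully open), then the shift along the tool's x, y, z in m, then the turn, a rotation vector about the tool's x, y, z in rad. A call has 1 to 20 rows; each row shifts and turns the commanded pose from where the row before left it, along the tool's axes as they then stand; what a row does not reach is not made up. A row lasts 1/12 s, in which the tool goes at most 41.7 mm and 7.16 degrees, less where a joint would pass 70% of its speed; a pose out of reach is approached as far as the arm can. A call is refused whole if a number of a shift passes 0.0417 or a number of a turn 0.125, either way. A call with a gripper value outside its range is refused whole. The fingers move at their own pace and stop on an object; FORCE is the grip in N (left out, the last holds). Time passes only in rows, so rows that do not move let the fingers close. It gives the time, the measured TCP pose, the force, the opening and the grip force at its end, in the units of the state.
- get_state(): the state, without advancing time (a new reading comes with each control period).
- snapshot(name): name is "side" or "top"; returns (picture, depth): 420x560x3 uint8, red, green, blue; 420x560 float32, m along the optical axis (not along the pixel's ray), 0 where there is no reading.
- camera_model(name): a dict with "intrinsics" (3x3 intrinsics, pixels), "dist" ([k1, k2, p1, p2, k3] as OpenCV has them; the pictures are not rectified), "view" (4x4, takes a point from world to camera coordinates). Camera axes: x right, y down, z forward; pixel columns grow to the right and rows downward; lengths in m; the calibration is good to about 2 mm. A picture is of the moment at which its call begins. camera_model takes no time and is no camera call.
- r.finish_job(): hands the job in; it is judged then, once.
The state is a dict: "clock": time; "q": joint angles; "qd": joint speeds; "joint_torque": joint torques, N m; "tool_pos": TCP position; "eef_rot": TCP orientation; "contact_force": force on the tool from outside, world axes, zero at the start; "moment": the same for the moment, N m; "opening": opening from 0.0 (shut) to 1.0 (fully open); "finger_force": force on a finger pad.
Only numpy, scipy, OpenCV 4.12 (cv2) and the standard library are available. Lean on these libraries where they do the work, as an engineer would, in place of code of your own. Each camera call takes 0.05 s, during which the arm holds its last target. There are 200 camera calls.

### The job

Lift the upper parts tray off the stack and set it aside on the bench, then take the contactor out of the lower tray and stand it on the rail of the wiring stand, squarely between the two cheeks. Then put the upper tray back on the lower one, foot fully down inside its rim and with its terminal block and bolt still in it; keep the trays level, leave the lower tray where it is and do not disturb the other things on the bench.

Things in the scene. Friction and masses are not known exactly. Their poses are not given: they have to be found in the camera images.
- tray_upper: upper of two identical narrow grey open trays, outside 130 (x) x 62 (y) x 74 mm high, walls 3 mm. A foot 119 x 51 mm, 5 mm high, drops inside the rim (124 x 56 mm) of the tray below, either way round. Origin: centre of the foot's underside; z up; inner floor z = 8 mm. Stacked, its origin is 69 mm above tray_lower's. Loose, 0.16 kg empty; starts on tray_lower holding a terminal block and a bolt.
- tray_lower: the lower, identical tray (same size, origin and axes as tray_upper), loose, standing on the bench with its x roughly along world y; the contactor stands on its floor. One of stack and stand is to the robot's left, the other ahead or slightly right; the bench between the two (x 0.4 to 0.5 m) and in front of the left one (to x = 0.37 m) is clear.
- contactor: light grey contactor, 0.22 kg: base 50 (x) x 44 (y) mm up to z = 30 mm, head 34 (x) x 44 (y) mm above it to z = 55 mm (button 57). Origin: centre of its underside, z up. Starts upright near the middle of tray_lower's floor (origin 8 mm above the tray's), its x along the tray's x within 0.06 rad: the long walls are 6 mm from its y faces, so fingers fit only at its x faces there.
- stand: fixed wiring stand: plate 84 (x) x 80 (y) x 6 mm, rail 35 mm wide along x with its top at z = 13 mm, two upright cheeks 50 mm deep (y), inner faces at x = -28.5 and +28.5 mm, tops at z = 76 mm. Origin: centre of the underside, z up. The contactor goes on the rail at x = y = 0, z = 13 mm, its x along the stand's x either way round; fingers fit only at its y faces there.
- terminal_block: loose clipped group of coloured rail terminals, 31 x 48 x 40 mm, inside tray_upper, origin at centre of underside; stays in that tray
- hex_bolt: loose steel hex bolt, 19 x 22 x 42 mm, standing on its head inside tray_upper, origin at the centre of the head's underside; stays in that tray (it may topple inside)
- cabinet_corner (a point): on the bench, the front corner of the control cabinet's plinth, 0.1 m high; the cabinet's column, 0.62 m high, starts 35 mm behind it and spreads back at 45 degrees to both sides. The hand must pass in front of it.
- tape_roll: bystander: black tape roll 62 mm across, 19 mm high, lying flat; origin at centre of underside; loose
- reel: bystander: reel of solder wire 56 mm across, 34 mm high, origin at centre of underside; loose

How it is judged:
On the way, in this order (a step that is already met when the one before it is completed fails the run):
1. the upper tray stands on the bench, clear of the lower tray (height (world z) of tray_upper below 0.008 m and angle between tray_upper's own z axis and vertical below 0.06 rad and horizontal distance between tray_upper and tray_lower above 0.075 m and contact force between tray_upper and the fingers below 0.1 N), for 0.2 s.
2. the contactor stands released on the stand's rail between the cheeks (x of contactor in the frame of stand between -0.006 and 0.006 m and y of contactor in the frame of stand between -0.01 and 0.01 m and z of contactor in the frame of stand between 0.009 and 0.017 m and angle between contactor's own z axis and vertical below 0.1 rad and angle between the x axis of contactor and the x axis of stand, either way round below 0.2 rad and contact force between contactor and the fingers below 0.1 N), for 0.2 s.
At the end, for the whole second after the job is handed in: Contactor upright on the rail between the cheeks (6 mm along x, 10 mm along y, 0.2 rad); upper tray level on the lower, foot inside its rim (6 mm, 0.08 rad), terminal block and bolt in it; lower tray within 30 mm of its start; all at rest (x of contactor in the frame of stand between -0.006 and 0.006 m and y of contactor in the frame of stand between -0.01 and 0.01 m and z of contactor in the frame of stand between 0.009 and 0.017 m and angle between contactor's own z axis and vertical below 0.1 rad and angle between the x axis of contactor and the x axis of stand, either way round below 0.2 rad and horizontal distance between tray_upper and tray_lower below 0.006 m and z of tray_upper in the frame of tray_lower between 0.065 and 0.0725 m and angle between the x axis of tray_upper and the x axis of tray_lower, either way round below 0.08 rad and angle between each of tray_upper, tray_lower's own z axis and vertical below 0.05 rad and x of terminal_block in the frame of tray_upper between -0.064 and 0.064 m and y of terminal_block in the frame of tray_upper between -0.031 and 0.031 m and z of terminal_block in the frame of tray_upper between 0 and 0.045 m and x of hex_bolt in the frame of tray_upper between -0.064 and 0.064 m and y of hex_bolt in the frame of tray_upper between -0.031 and 0.031 m and z of hex_bolt in the frame of tray_upper between 0 and 0.045 m and distance of tray_lower from where it was at the start of the episode below 0.03 m and height (world z) of tray_lower below 0.006 m and linear speed of each of contactor, tray_upper, tray_lower below 0.02 m/s); the robot touches nothing.
It fails at once if a tray tipped by more than 0.4 rad (angle between any of tray_upper, tray_lower's own z axis and vertical above 0.4 rad).
It fails at once if a bystander moved by more than 30 mm (distance of any of tape_roll, reel from where it was at the start of the episode above 0.03 m).
It also fails if it takes over 72 s, if anything falls off the work surface, if the arm or the gripper's body presses on something with over 40 N, if the wrist force passes 120 N, or if a joint passes its speed limit or range.

## Working session

There is one attempt and no reset: what is moved stays moved. The work goes in short steps, Python scripts to look and compute and a shell command to move; the robot and the scene stay as the last step left them, time stands still between calls to the robot, and variables do not carry over. Pictures are saved under pics/ and viewed, at most 10 in all, crops included, and the job is handed in when it is done.

```bash
mkdir -p pics
python3 - <<'E'
from plant import *
import cv2,numpy as np
s=get_state();print({k:np.round(v,3).tolist() for k,v in s.items()})
for n in("top","side"):
    p,d=snapshot(n);cv2.imwrite(f"pics/{n}0.png",p[...,::-1]);np.savez(f"{n}0.npz",p=p,d=d)
    m=camera_model(n);print(n,np.round(m["intrinsics"],1).tolist(),m["dist"],np.round(m["view"],3).tolist())
E
```

```text
{'clock': 0.0, 'q': [-1.279, 0.69, -0.194, 1.566, 0.157, 0.903, -0.215], 'qd': [0.001, 0.001, 0.0, -0.0, -0.0, -0.001, 0.0], 'joint_torque': [-0.001, -52.756, -1.268, -15.343, -0.053, 0.007, 0.0], 'tool_pos': [0.159, 0.604, 0.21], 'eef_rot': [0.129, 0.992, -0.001, -0.0], 'contact_force': [-0.02, -0.653, 0.199], 'moment': [0.022, 0.004, -0.007], 'finger_force': 0.0, 'opening': 1.0}
top [[390.2, 0.0, 275.5], [0.0, 390.2, 210.9], [0.0, 0.0, 1.0]] [0.03256459 0.         0.         0.         0.        ] [[0.003, -1.0, -0.026, 0.101], [-0.992, -0.0, -0.129, 0.572], [0.129, 0.026, -0.991, 1.006], [0.0, 0.0, 0.0, 1.0]]
side [[458.2, 0.0, 282.8], [0.0, 458.2, 208.2], [0.0, 0.0, 1.0]] [-0.13329484  0.          0.          0.          0.        ] [[0.909, -0.417, -0.016, -0.457], [-0.316, -0.663, -0.679, 0.267], [0.272, 0.622, -0.734, 0.798], [0.0, 0.0, 0.0, 1.0]]
```

View pics/top0.png

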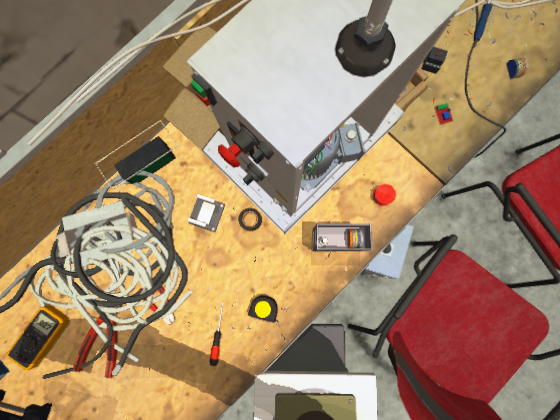

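View pics/side0.png

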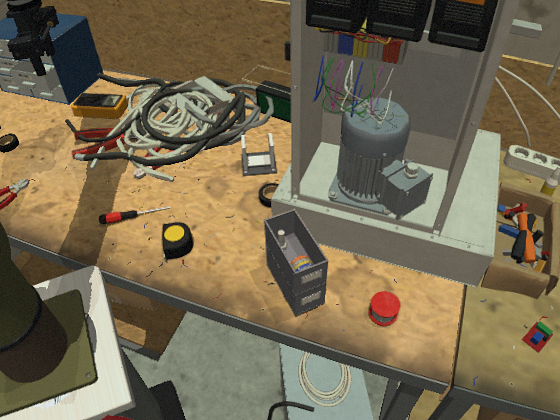

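The top view shows the stack at about (341,237), the stand at (207,211), the tape at (250,219), the reel at (384,194) and the cabinet corner at (285,230). The side view shows the same layout, with the hand far left.

```bash
cat > h.py <<'E'
from plant import *
import cv2,numpy as np
from scipy.spatial.transform import Rotation as R
def cloud(n,save=None):
    p,d=snapshot(n)
    if save: cv2.imwrite(f"pics/{save}.png",p[...,::-1])
    return world(n,d),p
def world(n,d):
    m=camera_model(n);V=np.array(m["view"])
    v,u=np.mgrid[:420,:560].astype(float)
    xy=cv2.undistortPoints(np.stack([u,v],-1).reshape(-1,1,2),np.array(m["intrinsics"]),np.array(m["dist"])).reshape(420,560,2)
    c=np.dstack([xy,np.ones((420,560))])*d[...,None]
    W=(c-V[:3,3])@V[:3,:3]; W[d==0]=np.nan
    return W
def rays(n,uv):
    m=camera_model(n);V=np.array(m["view"])
    xy=cv2.undistortPoints(np.array(uv,float).reshape(-1,1,2),np.array(m["intrinsics"]),np.array(m["dist"])).reshape(-1,2)
    return -V[:3,:3].T@V[:3,3], np.c_[xy,np.ones(len(xy))]@V[:3,:3]
def onplane(n,uv,z):
    o,D=rays(n,uv); return o+D*((z-o[2])/D[:,2])[:,None]
def rect(W,zr,xr,yr):
    m=(W[...,2]>zr[0])&(W[...,2]<zr[1])&(W[...,0]>xr[0])&(W[...,0]<xr[1])&(W[...,1]>yr[0])&(W[...,1]<yr[1])
    P=W[m]; (c,s,a)=cv2.minAreaRect(P[:,:2].astype(np.float32)*1000)
    b=cv2.boxPoints((c,s,a)); i=0 if np.linalg.norm(b[1]-b[0])>np.linalg.norm(b[2]-b[1]) else 1
    e=b[i+1]-b[i]; yaw=np.arctan2(e[1],e[0])%np.pi
    return np.round(c,1),np.round(s,1),round(yaw,3),len(P),np.round(np.median(P[:,2]),4)
def st():
    s=get_state(); print("t",round(s["clock"],2),"tcp",np.round(s["tool_pos"],4),"rotm",np.round(R.from_quat(s["eef_rot"]).as_matrix(),3).tolist(),"F",np.round(s["contact_force"],1),"op",round(s["opening"],3),"ff",round(s["finger_force"],1)); return s
E
python3 - <<'E'
from h import *
for n in("top","side"):
    z=np.load(n+"0.npz");W=world(n,z["d"])
    print(n,"bench z",np.nanmedian(W[...,2][(abs(W[...,0]-.42)<.04)&(abs(W[...,1]-.12)<.04)]))
    for (u,v) in {"top":[(341,237),(207,211),(250,219),(384,194),(285,230)],"side":[(295,245),(258,160),(268,193),(384,305)]}[n]: print((u,v),np.round(W[v,u],3))
    b=onplane(n,[(341,237)] if n=="top" else [(288,235)],.143)[0]; 
    print("tray rim",rect(W,(.13,.155),(b[0]-.06,b[0]+.06),(b[1]-.1,b[1]+.1)))
    b=onplane(n,[(207,211)] if n=="top" else [(258,150)],.06)[0]
    print("stand",np.round(b,3),rect(W,(.068,.085),(b[0]-.07,b[0]+.07),(b[1]-.07,b[1]+.07)),rect(W,(.003,.085),(b[0]-.07,b[0]+.07),(b[1]-.07,b[1]+.07)))
E
python3 - <<'E'
import cv2
a=cv2.imread("pics/top0.png")[180:260,180:400];b=cv2.imread("pics/side0.png")[120:320,220:420]
import numpy as np
a=cv2.resize(a,(792,288),interpolation=2);b=cv2.resize(b,(300,300));o=np.zeros((588,792,3),np.uint8);o[:288]=a;o[288:,:300]=b
cv2.imwrite("pics/crop0.png",o)
E
```

```text
top bench z -0.0003443184606949961
(341, 237) [ 0.5   -0.066  0.077]
(207, 211) [0.575 0.292 0.012]
(250, 219) [0.555 0.174 0.   ]
(384, 194) [ 0.618 -0.188  0.035]
(285, 230) [0.516 0.077 0.105]
tray rim (array([499.1, -62.2]), array([ 62.3, 129.9]), np.float32(1.572), 322, np.float64(0.1416))
stand [0.569 0.282 0.06 ] (array([571.2, 294.7]), array([49.6, 74. ]), np.float32(2.82), 132, np.float64(0.075)) (array([570.3, 282.1]), array([136.5, 136.5]), np.float32(3.137), 893, np.float64(0.0098))
side bench z -0.001158629722765534
(295, 245) [ 0.517 -0.027  0.077]
(258, 160) [0.572 0.296 0.013]
(268, 193) [0.553 0.192 0.   ]
(384, 305) [ 0.617 -0.193  0.036]
tray rim (array([498.4, -62.3]), array([133.3,  63.7]), np.float32(1.57), 793, np.float64(0.1391))
stand [0.567 0.278 0.06 ] (array([570.5, 295.1]), array([54.6, 75.2]), np.float32(2.827), 112, np.float64(0.0756)) (array([568.1, 279. ]), array([140.5, 132.8]), np.float32(0.037), 915, np.float64(0.012))
```

View pics/crop0.png

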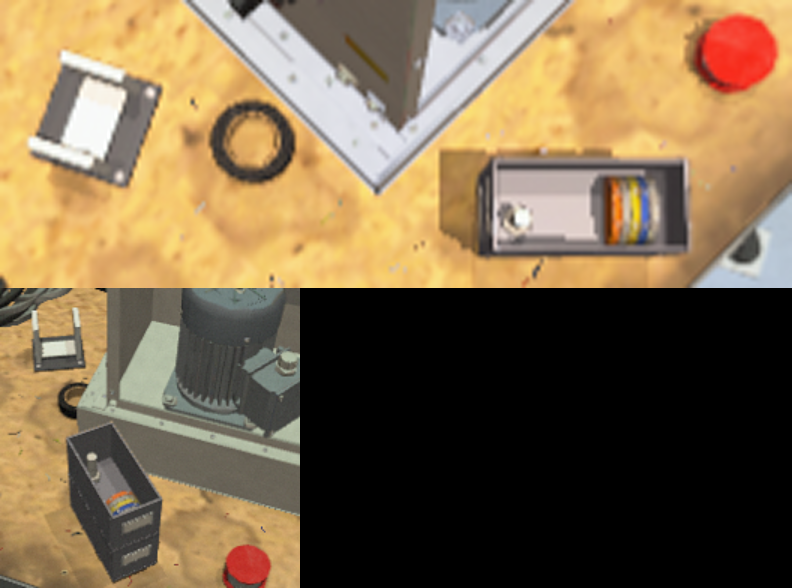

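The crop confirms the layout: bolt at the left (+y) end of the upper tray, terminal block at the −y end, and stand cheeks stacked along about −0.32 rad. Estimates: stack (0.499, −0.062) with yaw 1.571, stand (0.571, 0.295) with x axis at −0.32. Setting out now.

```bash
python3 -m inch '1 -0.025 -0.027 -0.003 0 0 0;1 -0.025 -0.027 -0.003 0 0 0;1 -0.025 -0.027 -0.003 0 0 0;1 -0.025 -0.027 -0.003 0 0 0;1 -0.025 -0.027 -0.003 0 0 0;1 -0.025 -0.027 -0.003 0 0 0;1 -0.025 -0.027 -0.003 0 0 0;1 -0.025 -0.027 -0.003 0 0 0;1 -0.025 -0.027 -0.003 0 0 0;1 -0.025 -0.027 -0.003 0 0 0;1 -0.025 -0.027 -0.003 0 0 0;1 -0.025 -0.027 -0.003 0 0 0;1 -0.025 -0.027 -0.003 0 0 0;1 -0.025 -0.027 -0.003 0 0 0' 40
python3 -m inch '1 0 0 0 0 0 0.119;1 0 0 0 0 0 0.119;1 0 0 0 0 0 0.119;1 0 0 0 0 0 0.119;1 0 0 0 0 0 0.119;1 0 0 0 0 0 0.119;1 0 0 0 0 0 0.119;1 0 0 0 0 0 0.119;1 0 0 0 0 0 0.119;1 0 0 0 0 0 0.119;1 0 0 0 0 0 0.119;1 0 0 0 0 0 0;1 0 0 0 0 0 0'
python3 -c "from h import *;st()"
```

```text
clock: 1.27
tool_pos: [0.4017, 0.1478, 0.2528]
eef_rot: [0.128, 0.992, -0.0, -0.0]
contact_force: [1.2, 0.0, 0.5]
opening: 1.0
finger_force: 0.0
clock: 2.35
tool_pos: [0.4012, 0.1497, 0.2526]
eef_rot: [0.704, 0.71, -0.0, 0.0]
contact_force: [-0.2, 0.1, 0.4]
opening: 1.001
finger_force: 0.0
t 2.35 tcp [0.4012 0.1497 0.2526] rotm [[-0.008, 1.0, -0.0], [1.0, 0.008, -0.0], [-0.0, -0.0, -1.0]] F [-0.2  0.1  0.4] op 1.001 ff 0.0
```

```bash
python3 -m inch '1 -0.03 0 0 0 0 0;1 -0.03 0 0 0 0 0;1 -0.03 0 0 0 0 0;1 -0.03 0.002 0 0 0 0;1 -0.03 0.014 0 0 0 0;1 -0.03 0.028 0 0 0 0;1 -0.03 0.028 0 0 0 0;1 -0.01 0.026 0.01 0 0 0;1 0 0 0.02 0 0 0;1 0 0 0 0 0 0;1 0 0 0 0 0 0'
python3 - <<'E'
from h import *
st()
for n in("top","side"):
    W,p=cloud(n,n+"1"); print(rect(W,(.125,.155),(.43,.57),(-.15,.03)))
E
```

```text
clock: 3.27
tool_pos: [0.4988, -0.0697, 0.2219]
eef_rot: [0.705, 0.709, -0.001, -0.002]
contact_force: [-1.4, 0.3, -0.3]
opening: 0.998
finger_force: 0.0
t 3.27 tcp [ 0.4988 -0.0697  0.2219] rotm [[-0.006, 1.0, -0.004], [1.0, 0.006, 0.001], [0.001, -0.004, -1.0]] F [-1.4  0.3 -0.3] op 0.998 ff 0.0
(array([498.9, -33.7]), array([75.2, 62.5]), np.float32(1.565), 174, np.float64(0.1416))
(array([498.4, -62.8]), array([133.6,  63.4]), np.float32(1.57), 1010, np.float64(0.137))
```

View pics/side1.png

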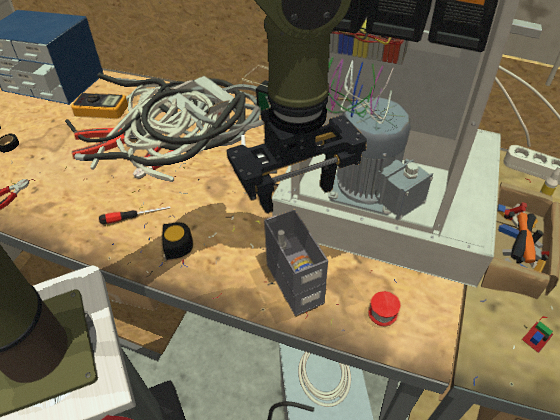

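Hand is over the stack, with fingers at (265,195) and (328,180) straddling the tray at (295,245). Descending and gripping.

```bash
python3 -m inch '1 0 0 0.02 0 0 0;1 0 0 0.02 0 0 0;1 0 0 0.02 0 0 0;1 0 0 0.02 0 0 0;1 0 0 0.02 0 0 0;1 0 0 0.017 0 0 0;1 0 0 0 0 0 0;1 0 0 0 0 0 0;-1 0 0 0 0 0 0;-1 0 0 0 0 0 0;-1 0 0 0 0 0 0;-1 0 0 0 0 0 0;-1 0 0 0 0 0 0;-1 0 0 0 0 0 0' 40
python3 -m inch '-1 0 0 -0.003 0 0 0;-1 0 0 -0.005 0 0 0;-1 0 0 -0.006 0 0 0;-1 0 0 -0.006 0 0 0;-1 0 0 -0.006 0 0 0;-1 0 0 -0.004 0 0 0;-1 0 0 0 0 0 0;-1 0 0 0 0 0 0'
python3 - <<'E'
from h import *
s=st(); print(np.round(s["moment"],3))
W,p=cloud("side","side2"); print(rect(W,(.145,.19),(.43,.57),(-.15,.03)))
E
```

```text
clock: 4.53
tool_pos: [0.5004, -0.07, 0.1064]
eef_rot: [0.706, 0.708, 0.0, 0.0]
contact_force: [-2.0, -0.6, 6.1]
opening: 0.696
finger_force: 40.0
clock: 5.2
tool_pos: [0.5004, -0.07, 0.136]
eef_rot: [0.706, 0.709, 0.0, 0.0]
contact_force: [-0.1, 0.0, -3.9]
opening: 0.7
finger_force: 40.0
t 5.2 tcp [ 0.5004 -0.07    0.136 ] rotm [[-0.004, 1.0, 0.001], [1.0, 0.004, 0.0], [0.0, 0.001, -1.0]] F [-0.1  0.  -3.9] op 0.7 ff 40.0
[-0.121  0.112  0.005]
(array([497.1, -67.1]), array([ 89.3, 132.2]), np.float32(1.789), 1292, np.float64(0.1625))
```

View pics/side2.png

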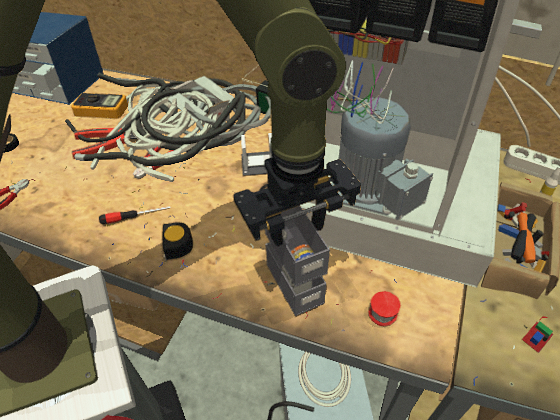

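Tray is gripped and level above the lower one (rim about (305,235)). Carrying it aside to (0.42, 0.135).

```bash
python3 -m inch '-1 0 -0.004 -0.004 0 0 0;-1 0 -0.01 -0.006 0 0 0;-1 0 -0.014 -0.005 0 0 0;-1 0.004 -0.016 0 0 0 0;-1 0.01 -0.016 0 0 0 0;-1 0.016 -0.012 0 0 0 0;-1 0.02 -0.008 0 0 0 0;-1 0.022 0 0 0 0 0;-1 0.022 0 0 0 0 0;-1 0.022 0 0 0 0 0;-1 0.022 0 0 0 0 0;-1 0.02 0 0 0 0 0;-1 0.018 0 0.004 0 0 0;-1 0.014 0 0.01 0 0 0;-1 0.009 0 0.014 0 0 0;-1 0.005 0 0.014 0 0 0;-1 0 0 0.014 0 0 0;-1 0 0 0.014 0 0 0;-1 0 0 0 0 0 0;-1 0 0 0 0 0 0'
python3 -m inch '-1 0 0 0.014 0 0 0;-1 0 0 0.012 0 0 0;-1 0 0 0.008 0 0 0;-1 0 0 0.005 0 0 0;-1 0 0 0.002 0 0 0;-1 0 0 0 0 0 0;-1 0 0 0 0 0 0'
python3 -c "from h import *;s=st();print(np.round(s['moment'],3))"
```

```text
clock: 6.92
tool_pos: [0.4185, 0.1332, 0.0808]
eef_rot: [0.706, 0.708, -0.001, -0.0]
contact_force: [-0.2, 0.8, -2.7]
opening: 0.701
finger_force: 40.0
clock: 7.5
tool_pos: [0.4197, 0.1337, 0.0401]
eef_rot: [0.706, 0.708, 0.0, 0.0]
contact_force: [-0.3, 0.4, -3.0]
opening: 0.699
finger_force: 40.0
t 7.5 tcp [0.4197 0.1337 0.0401] rotm [[-0.004, 1.0, 0.001], [1.0, 0.004, 0.0], [0.0, 0.001, -1.0]] F [-0.3  0.4 -3. ] op 0.699 ff 40.0
[-0.121  0.045  0.014]
```

```bash
python3 -m inch '-1 0 0 0.0015 0 0 0;-1 0 0 0.001 0 0 0;-1 0 0 0 0 0 0;-1 0 0 0 0 0 0;1 0 0 0 0 0 0;1 0 0 0 0 0 0;1 0 0 0 0 0 0;1 0 0 0 0 0 0;1 0 0 -0.01 0 0 0;1 0 0 -0.025 0 0 0;1 0 0 -0.03 0 0 0;1 0 0 -0.03 0 0 0;1 0 0 -0.03 0 0 0;1 0 0 -0.02 0 0 0;1 0 0 0 0 0 0;1 0 0 0 0 0 0' 30
python3 - <<'E'
from h import *
st()
for n in("top","side"):
    W,p=cloud(n,n+"3")
    print("upper",rect(W,(.063,.085),(.35,.49),(.05,.22)))
    print("lower",rect(W,(.066,.085),(.43,.57),(-.15,.03)))
    try: print("contactor",rect(W,(.056,.0652),(.474,.524),(-.115,-.01)), rect(W,(.032,.042),(.474,.524),(-.115,-.01)))
    except Exception as e: print(e)
a=cv2.imread("pics/top3.png")[200:270,250:400];b=cv2.imread("pics/side3.png")[140:340,180:380]
o=np.zeros((590,600,3),np.uint8);o[:280]=cv2.resize(a,(600,280),interpolation=2);o[290:590,:300]=cv2.resize(b,(300,300));cv2.imwrite("pics/crop3.png",o)
E
```

```text
clock: 8.83
tool_pos: [0.4199, 0.1341, 0.1829]
eef_rot: [0.706, 0.709, 0.001, 0.0]
contact_force: [-0.5, 0.1, 0.2]
opening: 1.001
finger_force: 0.0
t 8.83 tcp [0.4199 0.1341 0.1829] rotm [[-0.004, 1.0, 0.002], [1.0, 0.004, 0.001], [0.001, 0.002, -1.0]] F [-0.5  0.1  0.2] op 1.001 ff 0.0
upper (array([419.4,  91.7]), array([60.2, 30.6]), np.float32(0.005), 56, np.float64(0.0732))
lower (array([518.6, -49.9]), array([101.8, 154.7]), np.float32(1.577), 231, np.float64(0.0726))
contactor (array([498.9, -66.8]), array([41.4, 34. ]), np.float32(0.007), 211, np.float64(0.0618)) (array([498. , -66.9]), array([44.6, 50. ]), np.float32(1.63), 97, np.float64(0.0374))
upper (array([419.4, 141. ]), array([ 62.2, 133. ]), np.float32(1.572), 448, np.float64(0.0714))
lower (array([518.3, -49.2]), array([102.9, 157.8]), np.float32(1.572), 560, np.float64(0.0724))
contactor (array([497.9, -67.1]), array([43. , 34.6]), np.float32(0.034), 359, np.float64(0.0616)) (array([501.7, -86.6]), array([41.2, 10.9]), np.float32(0.023), 134, np.float64(0.0385))
```

View pics/crop3.png

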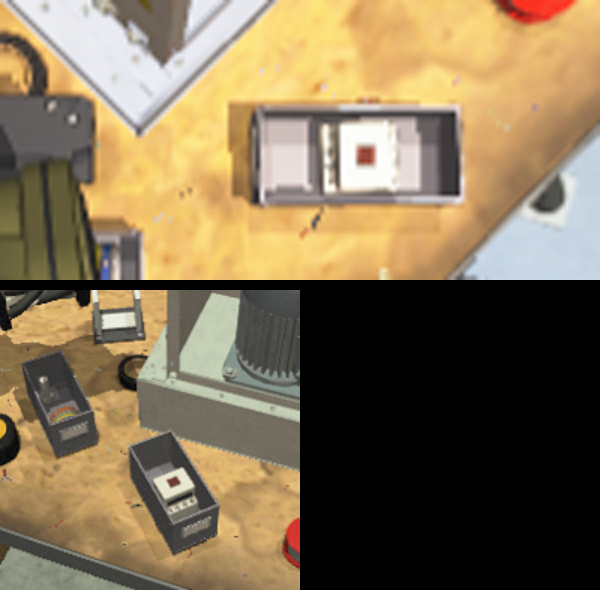

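Contactor is upright in the lower tray at about (0.4985, −0.067); the upper tray stands aside at (0.419, 0.141) with its contents. Turning and going above the contactor.

```bash
python3 -m inch '0.36 0 0 0 0 0 0.121;0.36 0 0 0 0 0 0.121;0.36 0 0 0 0 0 0.121;0.36 0 0 0 0 0 0.121;0.36 0 0 0 0 0 0.121;0.36 0 0 0 0 0 0.121;0.36 0 0 0 0 0 0.121;0.36 0 0 0 0 0 0.121;0.36 0 0 0 0 0 0.121;0.36 0 0 0 0 0 0.121;0.36 0 0 0 0 0 0.121;0.36 0 0 0 0 0 0.121;0.36 0 0 0 0 0 0.121'
python3 -m inch '0.36 0 0.015 0 0 0 0;0.36 0 0.025 0 0 0 0;0.36 0 0.028 0 0 0 0;0.36 0 0.028 0 0 0 0;0.36 0.004 0.028 0 0 0 0;0.36 0.015 0.028 0 0 0 0;0.36 0.02 0.025 0 0 0 0;0.36 0.02 0.016 0 0 0 0;0.36 0.015 0.008 0.02 0 0 0;0.36 0.0045 0 0.03 0 0 0;0.36 0 0 0.01 0 0 0;0.36 0 0 0 0 0 0;0.36 0 0 0 0 0 0'
python3 - <<'E'
from h import *
st()
W,p=cloud("side"); print("contactor",rect(W,(.056,.0652),(.474,.524),(-.115,-.01)))
E
```

```text
clock: 10.02
tool_pos: [0.4185, 0.1332, 0.1807]
eef_rot: [1.0, -0.002, -0.001, 0.001]
contact_force: [-0.0, 0.6, 0.3]
opening: 0.678
finger_force: 0.0
clock: 11.1
tool_pos: [0.4966, -0.0669, 0.1214]
eef_rot: [1.0, 0.001, -0.002, -0.0]
contact_force: [0.0, -0.3, 0.8]
opening: 0.679
finger_force: 0.0
t 11.1 tcp [ 0.4966 -0.0669  0.1214] rotm [[1.0, 0.002, -0.004], [0.002, -1.0, 0.0], [-0.004, -0.0, -1.0]] F [ 0.  -0.3  0.8] op 0.679 ff 0.0
contactor (array([498. , -67.5]), array([42.6, 35.2]), np.float32(0.025), 364, np.float64(0.0616))
```

```bash
python3 -m inch '0.36 0.0015 0 0.015 0 0 0;0.36 0 0 0.02 0 0 0;0.36 0 0 0.018 0 0 0;0.36 0 0 0.012 0 0 0;0.36 0 0 0.0045 0 0 0;0.36 0 0 0 0 0 0;0.36 0 0 0 0 0 0;-1 0 0 0 0 0 0;-1 0 0 0 0 0 0;-1 0 0 0 0 0 0;-1 0 0 0 0 0 0;-1 0 0 0 0 0 0;-1 0 0 0 0 0 0' 25
python3 -m inch '-1 0 0 -0.004 0 0 0;-1 0 0 -0.01 0 0 0;-1 0 0 -0.014 0 0 0;-1 0 0 -0.018 0 0 0;-1 0 0 -0.018 0 0 0;-1 0 0 -0.018 0 0 0;-1 0 0 -0.015 0 0 0;-1 0 0 -0.008 0 0 0;-1 0 0 0 0 0 0;-1 0 0 0 0 0 0'
python3 -c "
from h import *
st()
W,p=cloud('side','side4')
print(rect(W,(.066,.085),(.455,.545),(-.15,.02)))"
```

```text
clock: 12.23
tool_pos: [0.4999, -0.0671, 0.0528]
eef_rot: [1.0, 0.001, 0.0, -0.0]
contact_force: [0.1, -0.2, -0.4]
opening: 0.256
finger_force: 0.0
clock: 13.07
tool_pos: [0.4998, -0.0669, 0.1576]
eef_rot: [1.0, 0.001, 0.0, -0.0]
contact_force: [0.5, -0.7, -0.9]
opening: 0.005
finger_force: 0.0
t 13.07 tcp [ 0.4998 -0.0669  0.1576] rotm [[1.0, 0.002, 0.0], [0.002, -1.0, 0.0], [0.0, -0.0, -1.0]] F [ 0.5 -0.7 -0.9] op 0.005 ff 0.0
(array([498.7, -62.2]), array([ 63.5, 131.1]), np.float32(1.589), 534, np.float64(0.0722))
```

View pics/side4.png

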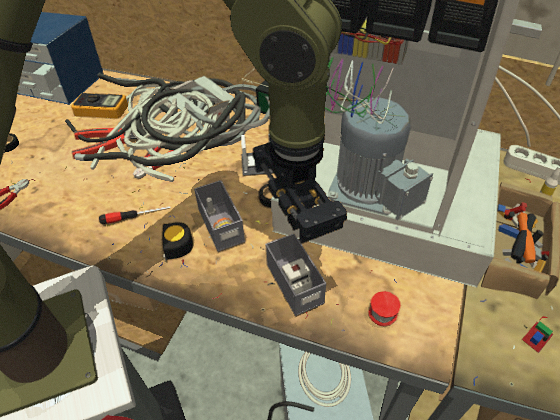

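The side picture shows the fingers came up empty; the contactor is still in the lower tray at (297,270). Checking why.

```bash
python3 -c "
from h import *
print(r.nose_length)
z=cloud('side')[0]
print('cont',rect(z,(.05,.068),(.474,.524),(-.12,.0)),rect(z,(.03,.045),(.474,.524),(-.12,.0)))
m=(abs(z[...,0]-.499)<.026)&(abs(z[...,1]+.067)<.05)&(z[...,2]>.045)&(z[...,2]<.07)
print(np.percentile(z[m][:,2],[5,50,95]), z[m][:,1].min(),z[m][:,1].max())
b=cv2.imread('pics/side4.png')[220:320,250:350];cv2.imwrite('pics/crop4.png',cv2.resize(b,(500,500),interpolation=2))
"
```

```text
0.011
cont (array([499.2, -42.5]), array([49.4, 85. ]), np.float32(1.571), 460, np.float64(0.0614)) (array([501.3, -46.3]), array([45.2, 92.4]), np.float32(1.578), 194, np.float64(0.0383))
[0.04928081 0.06137225 0.06491644] -0.08501450090649587 -0.05004115690178087
```

View pics/crop4.png

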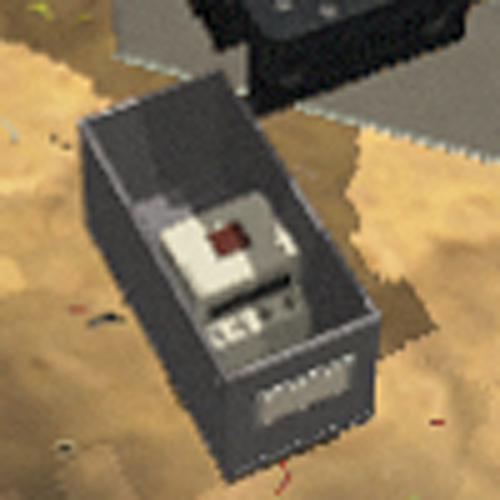

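```bash
python3 -c "
from h import *
st()
for n in ('side','top'):
  z=cloud(n)[0]
  m=(abs(z[...,0]-.499)<.05)&(abs(z[...,1]+.067)<.12)&(z[...,2]>.085)&(z[...,2]<.3)
  P=z[m]; i=np.argsort(P[:,2]); print(n,len(P),np.round(P[i[:6]],4).tolist(), np.histogram(P[:,2],bins=np.arange(.085,.3,.01))[0])
"
```

```text
t 13.17 tcp [ 0.4992 -0.0668  0.1569] rotm [[1.0, 0.002, -0.002], [0.002, -1.0, 0.0], [-0.002, -0.0, -1.0]] F [ 0.1 -0.4  0.4] op 0.007 ff 0.0
side 3700 [[0.4901, -0.0642, 0.1844], [0.4898, -0.0608, 0.186], [0.4885, -0.056, 0.1867], [0.4885, -0.0752, 0.1868], [0.4889, -0.0589, 0.1871], [0.4893, -0.0698, 0.1882]] [   0    0    0    0    0    0    0    0    0    1   32   45   27    6
    0    1  166  450  750  337 1760]
top 664 [[0.5439, 0.049, 0.0995], [0.5463, 0.0465, 0.1004], [0.5412, 0.0515, 0.1012], [0.5436, 0.0515, 0.1017], [0.5461, 0.0515, 0.102], [0.5486, 0.0465, 0.1023]] [  0   9   1   0   0   0   0   0   0   0   0   0   0   0   0   0   0   6
  14   6 627]
```

```bash
python3 -c "
from h import *
for uv in [(267,213),(328,195)]:
  o,D=rays('side',[uv]); t=(-.075-o[1])/D[0,1]; print(uv,o+D[0]*t)
b=cv2.imread('pics/side1.png')[140:240,210:380];cv2.imwrite('pics/crop1.png',cv2.resize(b,None,fx=4,fy=4,interpolation=2))
"
```

```text
(267, 213) [ 0.44694035 -0.075       0.24765375]
(328, 195) [ 0.55184194 -0.075       0.24033248]
```

View pics/crop1.png

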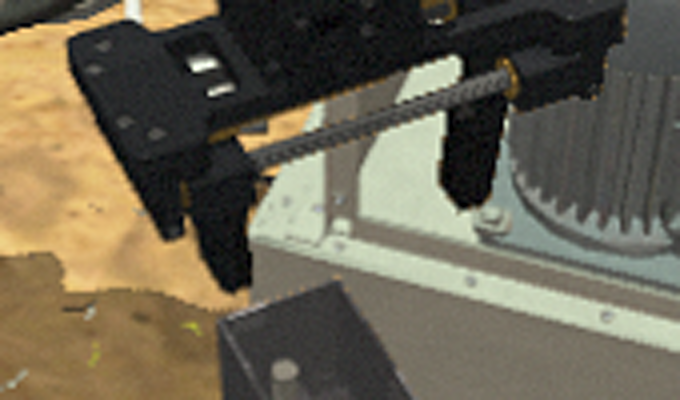

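The tips in that crop (269,212) and (329,192) sit about 30 mm higher than the reported TCP implies, so the reported z reads low. The close passed over the contactor for that reason. I'll descend with the fingers just wider than the head and touch the base ledge (z = 38 mm) to calibrate.

```bash
python3 -m inch '-0.04 0 0 0 0 0 0;-0.04 0 0 0.01 0 0 0;-0.04 0 0 0.02 0 0 0;-0.04 0 0 0.025 0 0 0;-0.04 0 0 0.025 0 0 0;-0.04 0 0 0.02 0 0 0;-0.04 0 0 0.014 0 0 0;-0.04 0 0 0.005 0 0 0;-0.04 0 0 0.003 0 0 0;-0.04 0 0 0 0 0 0;-0.04 0 0 0 0 0 0' 25
python3 -m inch '-0.04 0 0 0.001 0 0 0;-0.04 0 0 0.001 0 0 0;-0.04 0 0 0.001 0 0 0;-0.04 0 0 0 0 0 0'
python3 -m inch '-0.04 0 0 0.001 0 0 0;-0.04 0 0 0.001 0 0 0;-0.04 0 0 0.001 0 0 0;-0.04 0 0 0 0 0 0'
```

```text
clock: 14.18
tool_pos: [0.5001, -0.0674, 0.0361]
eef_rot: [1.0, 0.001, 0.0, 0.0]
contact_force: [0.6, -0.4, 0.4]
opening: 0.478
finger_force: 0.0
clock: 14.52
tool_pos: [0.5, -0.067, 0.0329]
eef_rot: [1.0, 0.001, 0.0, -0.0]
contact_force: [-0.0, -0.4, 0.5]
opening: 0.479
finger_force: 0.0
clock: 14.85
tool_pos: [0.4997, -0.0671, 0.0295]
eef_rot: [1.0, 0.001, -0.0, -0.0]
contact_force: [-0.1, 0.5, -0.2]
opening: 0.48
finger_force: 0.0
```

```bash
python3 -m inch '-0.04 0 0 0.001 0 0 0;-0.04 0 0 0.001 0 0 0;-0.04 0 0 0.001 0 0 0;-0.04 0 0 0 0 0 0'
python3 -m inch '-0.04 0 0 0.001 0 0 0;-0.04 0 0 0.001 0 0 0;-0.04 0 0 0.001 0 0 0;-0.04 0 0 0 0 0 0'
```

```text
clock: 15.18
tool_pos: [0.4997, -0.0671, 0.0265]
eef_rot: [1.0, 0.001, -0.0, -0.0]
contact_force: [0.5, 0.6, 0.3]
opening: 0.481
finger_force: 0.0
clock: 15.52
tool_pos: [0.4997, -0.0671, 0.0235]
eef_rot: [1.0, 0.001, -0.0, -0.0]
contact_force: [-0.1, 0.4, -0.1]
opening: 0.48
finger_force: 0.0
```

```bash
python3 -m inch '-0.04 0 0 0.001 0 0 0;-0.04 0 0 0.001 0 0 0;-0.04 0 0 0.001 0 0 0;-0.04 0 0 0 0 0 0'
python3 -c "
from h import *
st(); W,p=cloud('side','side5'); print(rect(W,(.056,.066),(.474,.524),(-.12,.0)))
cv2.imwrite('pics/crop5.png',cv2.resize(p[160:320,220:370,::-1],None,fx=3.5,fy=3.5,interpolation=2))"
```

```text
clock: 15.85
tool_pos: [0.4997, -0.0671, 0.0205]
eef_rot: [1.0, 0.001, -0.0, -0.0]
contact_force: [-0.2, 0.1, -0.3]
opening: 0.481
finger_force: 0.0
t 15.85 tcp [ 0.4997 -0.0671  0.0205] rotm [[1.0, 0.002, -0.0], [0.002, -1.0, 0.0], [-0.0, -0.0, -1.0]] F [-0.2  0.1 -0.3] op 0.481 ff 0.0
(array([488.3, -47.6]), array([24.7, 95.6]), np.float32(1.604), 80, np.float64(0.0612))
```

View pics/crop5.png

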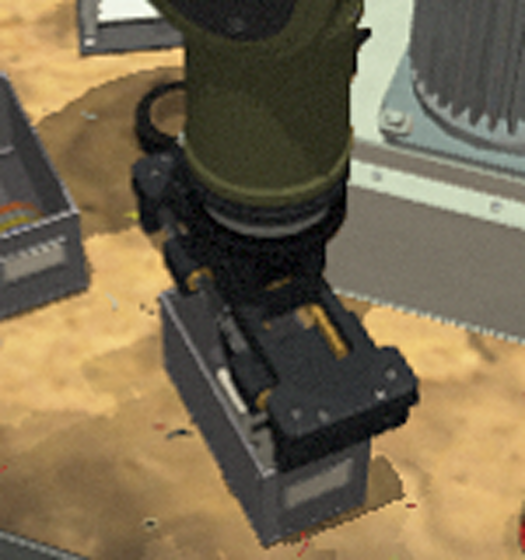

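The crop shows the hand over the lower tray at about (290,350), body still above its rim. No contact yet, so I'll try to close on the head here.

```bash
python3 -m inch '-1 0 0 0 0 0 0;-1 0 0 0 0 0 0;-1 0 0 0 0 0 0;-1 0 0 0 0 0 0' 20
```

```text
clock: 16.23
tool_pos: [0.4999, -0.0673, 0.0207]
eef_rot: [1.0, 0.001, 0.0, 0.0]
contact_force: [0.9, -0.6, -0.2]
opening: 0.384
finger_force: 19.9
```

Gripped the head (33.8 mm). Lifting and carrying it in front of the cabinet to the free bench before the stand for the regrasp.

```bash
python3 -m inch '-1 0 0 0 0 0 0;-1 0 0 -0.003 0 0 0;-1 0 0 -0.008 0 0 0;-1 0 0 -0.013 0 0 0;-1 0 0 -0.016 0 0 0;-1 0 0 -0.016 0 0 0;-1 0 0 -0.016 0 0 0;-1 0 0 -0.013 0 0 0;-1 0 0 -0.01 0 0 0;-1 0 0 0 0 0 0' 30
python3 -m inch '-1 -0.008 0 0 0 0 0;-1 -0.016 0 0 0 0 0;-1 -0.02 -0.004 0 0 0 0;-1 -0.018 -0.012 0 0 0 0;-1 -0.012 -0.02 0 0 0 0;-1 -0.006 -0.025 0 0 0 0;-1 0 -0.027 0 0 0 0;-1 0 -0.027 0 0 0 0;-1 0 -0.027 0 0 0 0;-1 0 -0.027 0 0 0 0;-1 0 -0.027 0 0 0 0;-1 0 -0.027 0 0 0 0;-1 0 -0.027 0 0 0 0;-1 0 -0.027 0 0 0 0;-1 0 -0.027 0 0 0 0;-1 0 -0.027 0 0 0 0;-1 0 -0.025 0 0 0 0;-1 0 -0.02 0 0 0 0;-1 0 -0.012 0 0 0 0;-1 0 -0.006 0 0 0 0'
python3 -m inch '-1 0 0 0 0 0 -0.06;-1 0 0 0 0 0 -0.1;-1 0 0 0 0 0 -0.11;-1 0 0 0 0 0 -0.11;-1 0 0 0 0 0 -0.11;-1 0 0 0 0 0 -0.11;-1 0 0 0 0 0 -0.11;-1 0 0 0 0 0 -0.11;-1 0 0 0 0 0 -0.11;-1 0 0 0 0 0 -0.11;-1 0 0 0 0 0 -0.11;-1 0 0 0 0 0 -0.1;-1 0 0 0 0 0 0;-1 0 0 0 0 0 0'
python3 -c "
from h import *
st(); W,p=cloud('side'); m=(W[...,2]>.09)&(abs(W[...,0]-.42)<.03)&(abs(W[...,1]-.31)<.03); print(rect(W,(.066,.085),(.455,.545),(-.15,.02)))
print('tape',rect(cloud('top')[0],(.01,.03),(.515,.6),(.13,.23)))"
```

```text
clock: 17.07
tool_pos: [0.5008, -0.0672, 0.1176]
eef_rot: [1.0, 0.001, 0.002, 0.0]
contact_force: [0.4, 0.2, -1.8]
opening: 0.382
finger_force: 29.9
clock: 18.73
tool_pos: [0.4174, 0.3284, 0.1144]
eef_rot: [1.0, 0.003, -0.001, 0.0]
contact_force: [-0.6, -0.1, -3.0]
opening: 0.383
finger_force: 29.9
clock: 19.9
tool_pos: [0.4187, 0.3254, 0.1153]
eef_rot: [0.812, 0.584, -0.001, -0.0]
contact_force: [0.8, -0.7, -2.1]
opening: 0.383
finger_force: 29.9
t 19.9 tcp [0.4187 0.3254 0.1153] rotm [[0.317, 0.948, -0.001], [0.948, -0.317, -0.001], [-0.001, -0.001, -1.0]] F [ 0.8 -0.7 -2.1] op 0.383 ff 29.9
(array([498.6, -62.1]), array([ 63.4, 131.4]), np.float32(1.587), 535, np.float64(0.0724))
tape (array([557.5, 169. ]), array([59.9, 68.9]), np.float32(2.356), 266, np.float64(0.0185))
```

```bash
python3 -m inch '-1 0 0 0.01 0 0 0;-1 0 0 0.018 0 0 0;-1 0 0 0.02 0 0 0;-1 0 0 0.02 0 0 0;-1 0 0 0.016 0 0 0;-1 0 0 0.01 0 0 0;-1 0 0 0.005 0 0 0;-1 0 0 0.001 0 0 0;-1 0 0 0.001 0 0 0;-1 0 0 0 0 0 0;-1 0 0 0 0 0 0'
```

```text
clock: 20.92
tool_pos: [0.4196, 0.327, 0.0154]
eef_rot: [0.81, 0.586, 0.001, 0.0]
contact_force: [0.4, 0.4, -1.6]
opening: 0.381
finger_force: 29.9
```

```bash
python3 -m inch '-1 0 0 0.001 0 0 0;-1 0 0 0.001 0 0 0;-1 0 0 0.0008 0 0 0;-1 0 0 0 0 0 0;-1 0 0 0 0 0 0'
python3 -m inch '0.36 0 0 0 0 0 0;0.36 0 0 0 0 0 0;0.36 0 0 0 0 0 0;0.36 0 0 -0.005 0 0 0;0.36 0 0 -0.012 0 0 0;0.36 0 0 -0.02 0 0 0;0.36 0 0 -0.025 0 0 0;0.36 0 0 -0.025 0 0 0;0.36 0 0 -0.02 0 0 0;0.36 0 0 -0.01 0 0 0;0.36 0 0 0 0 0 0'
python3 -m inch '0.36 0 0 0 0 0 -0.121;0.36 0 0 0 0 0 -0.121;0.36 0 0 0 0 0 -0.121;0.36 0 0 0 0 0 -0.121;0.36 0 0 0 0 0 -0.121;0.36 0 0 0 0 0 -0.121;0.36 0 0 0 0 0 -0.121;0.36 0 0 0 0 0 -0.121;0.36 0 0 0 0 0 -0.121;0.36 0 0 0 0 0 -0.121;0.36 0 0 0 0 0 -0.121;0.36 0 0 0 0 0 -0.121;0.36 0 0 0 0 0 -0.121;0.36 0 0 0 0 0 0;0.36 0 0 0 0 0 0'
python3 - <<'E'
from h import *
st()
for n in("top","side"):
    W,p=cloud(n,n+"6")
    for zr in((.045,.062),(.02,.062)):
        try: print(n,"cont",rect(W,zr,(.36,.48),(.27,.39)))
        except Exception as e: print(n,"none")
    print("stand",rect(W,(.068,.085),(.51,.63),(.23,.36)))
E
```

```text
clock: 21.33
tool_pos: [0.4194, 0.327, 0.0126]
eef_rot: [0.81, 0.586, 0.001, -0.0]
contact_force: [-1.2, -0.0, 5.8]
opening: 0.384
finger_force: 29.9
clock: 22.25
tool_pos: [0.4203, 0.3275, 0.1309]
eef_rot: [0.81, 0.586, 0.002, -0.0]
contact_force: [-0.1, 0.3, -0.6]
opening: 0.678
finger_force: 0.0
clock: 23.5
tool_pos: [0.4185, 0.3263, 0.1279]
eef_rot: [0.159, 0.987, -0.0, -0.001]
contact_force: [-0.2, 0.6, -0.4]
opening: 0.68
finger_force: 0.0
t 23.5 tcp [0.4185 0.3263 0.1279] rotm [[-0.949, 0.315, -0.002], [0.315, 0.949, -0.0], [0.002, -0.001, -1.0]] F [-0.2  0.6 -0.4] op 0.68 ff 0.0
top cont (array([421.7, 345.2]), array([118.4,  33.8]), np.float32(0.048), 28, np.float64(0.0535))
top cont (array([426.1, 363.2]), array([95.4, 96. ]), np.float32(2.471), 91, np.float64(0.0322))
stand (array([571.1, 294.6]), array([48.8, 73.8]), np.float32(2.82), 131, np.float64(0.0753))
side cont (array([412.5, 354.9]), array([92.3, 87.1]), np.float32(0.975), 348, np.float64(0.0548))
side cont (array([419.3, 343.3]), array([ 93.7, 119.1]), np.float32(3.126), 759, np.float64(0.0422))
stand (array([570.7, 294.5]), array([48.4, 75.2]), np.float32(2.807), 113, np.float64(0.0758))
```

Run:
```python
from h import *
for n in("top","side"):
    W=world(n,np.load(n+"0.npz")["d"]); print(n,"rows x .52->.34, cols y .20->.46 step .02 (max z mm)")
    for x in np.arange(.52,.33,-.02):
        print(round(x,2),[int(1000*max(W[...,2][(abs(W[...,0]-x)<.01)&(abs(W[...,1]-y)<.01)],default=-.099)) for y in np.arange(.2,.47,.02)])
W,p=cloud("side")
m=(abs(W[...,0]-.4195)<.035)&(abs(W[...,1]-.327)<.035)&(W[...,2]>.02)&(W[...,2]<.07)
P=W[m];print(len(P),P.min(0),P.max(0))
```

```text
top rows x .52->.34, cols y .20->.46 step .02 (max z mm)
0.52 [3, 3, 2, 7, 71, 10, 2, 2, 3, 78, 75, 75, 73, 81]
0.5 [4, 5, 3, 3, 4, 4, 4, 4, 76, 78, 75, 72, 68, 65]
0.48 [3, 2, 4, 2, 4, 5, 4, 3, 77, 79, 73, 50, 63, 64]
0.46 [3, 2, 2, 3, 4, 3, 3, 66, 77, 77, 50, 50, 27, 30]
0.44 [3, 4, 4, 3, 4, 3, 3, 72, 79, 77, 51, 48, 31, 54]
0.42 [4, 3, 3, 4, 4, 6, 60, 70, 77, 78, 48, 28, 54, 55]
0.4 [5, 3, 2, 5, 4, 2, 61, 67, 42, 81, 75, 34, 56, 54]
0.38 [4, 3, 4, 4, 3, 4, 3, 61, 54, 79, 82, 78, 55, 58]
0.36 [4, 2, 2, 2, 4, 3, 9, 56, 55, 42, 82, 82, 84, 80]
0.34 [3, 3, 3, 4, 3, 2, 3, 13, 49, 42, 38, 82, 81, 83]
side rows x .52->.34, cols y .20->.46 step .02 (max z mm)
0.52 [3, 4, 3, 8, 76, 18, 3, 2, 5, 78, 76, 76, 74, 82]
0.5 [3, 3, 2, 2, 3, 3, 4, 3, 76, 79, 75, 74, 66, 62]
0.48 [2, 2, 2, 3, 3, 3, 2, 3, 77, 79, 74, 51, 65, 63]
0.46 [2, 2, 3, 2, 2, 2, 2, 65, 78, 78, 4, 51, 26, 31]
0.44 [2, 2, 3, 3, 3, 3, 2, 70, 79, 79, 45, -99, 32, 52]
0.42 [1, 3, 3, 2, 2, 3, 62, 69, 78, 80, 47, 34, 55, 55]
0.4 [2, 2, 3, 2, 2, 3, 62, 67, 5, 80, 78, 53, 56, 53]
0.38 [3, 2, 2, 4, 3, 3, 2, 61, 56, 78, 81, 80, 54, 58]
0.36 [2, 4, 2, 3, 3, 2, 10, 55, 53, 45, 81, 83, 83, 83]
0.34 [3, 2, 3, 3, 2, 3, 3, 14, 47, 44, 36, 79, 82, 82]
603 [0.38463865 0.29800854 0.02006242] [0.45445625 0.3617504  0.06990264]
```

The height map shows a cable coil 60–80 mm high starting at y≈0.32, right beside the contactor. To keep the fingers out of it I'll take the contactor back the way it came and put it down at a clear spot, about (0.46, 0.25).

```bash
python3 -m inch '0.36 0 0 0 0 0 0.121;0.36 0 0 0 0 0 0.121;0.36 0 0 0 0 0 0.121;0.36 0 0 0 0 0 0.121;0.36 0 0 0 0 0 0.121;0.36 0 0 0 0 0 0.121;0.36 0 0 0 0 0 0.121;0.36 0 0 0 0 0 0.121;0.36 0 0 0 0 0 0.121;0.36 0 0 0 0 0 0.121;0.36 0 0 0 0 0 0.121;0.36 0 0 0 0 0 0.121;0.36 0 0 0 0 0 0.121;0.36 0 0 0 0 0 0'
python3 -m inch '0.36 0 0 0.012 0 0 0;0.36 0 0 0.022 0 0 0;0.36 0 0 0.026 0 0 0;0.36 0 0 0.025 0 0 0;0.36 0 0 0.018 0 0 0;0.36 0 0 0.009 0 0 0;0.36 0 0 0.001 0 0 0;0.36 0 0 0 0 0 0;0.36 0 0 0 0 0 0;-1 0 0 0 0 0 0;-1 0 0 0 0 0 0;-1 0 0 0 0 0 0;-1 0 0 0 0 0 0;-1 0 0 0 0 0 0;-1 0 0 0 0 0 0' 30
```

```text
clock: 24.82
tool_pos: [0.4189, 0.3271, 0.1288]
eef_rot: [0.812, 0.584, 0.0, 0.0]
contact_force: [0.5, 0.1, -0.3]
opening: 0.682
finger_force: 0.0
clock: 26.07
tool_pos: [0.4194, 0.3269, 0.0164]
eef_rot: [0.81, 0.586, 0.0, -0.0]
contact_force: [0.3, -0.3, 3.6]
opening: 0.38
finger_force: 29.9
```

```bash
python3 -m inch '-1 0 0 -0.006 0 0 0;-1 0 0 -0.014 0 0 0;-1 0 0 -0.02 0 0 0;-1 0 0 -0.02 0 0 0;-1 0 0 -0.016 0 0 0;-1 0 0 -0.009 0 0 0;-1 -0.01 0.0105 0 0 0 0;-1 -0.02 0.021 0 0 0 0;-1 -0.02 0.021 0 0 0 0;-1 -0.01 0.0105 0.006 0 0 0;-1 0 0 0.016 0 0 0;-1 0 0 0.02 0 0 0;-1 0 0 0.018 0 0 0;-1 0 0 0.013 0 0 0;-1 0 0 0.006 0 0 0;-1 0 0 0.001 0 0 0;-1 0 0 0 0 0 0;-1 0 0 0 0 0 0'
```

```text
clock: 27.57
tool_pos: [0.4605, 0.2501, 0.0215]
eef_rot: [0.81, 0.586, 0.0, 0.0]
contact_force: [0.6, 0.6, -2.7]
opening: 0.382
finger_force: 29.9
```

```bash
python3 -m inch '-1 0 0 0.0025 0 0 0;-1 0 0 0.0015 0 0 0;-1 0 0 0.001 0 0 0;-1 0 0 0.0005 0 0 0;-1 0 0 0 0 0 0;0.36 0 0 0 0 0 0;0.36 0 0 0 0 0 0;0.36 0 0 0 0 0 0;0.36 0 0 -0.005 0 0 0;0.36 0 0 -0.012 0 0 0;0.36 0 0 -0.02 0 0 0;0.36 0 0 -0.025 0 0 0;0.36 0 0 -0.025 0 0 0;0.36 0 0 -0.015 0 0 0;0.36 0 0 0 0 0 0'
python3 -m inch '0.36 0 0 0 0 0 -0.121;0.36 0 0 0 0 0 -0.121;0.36 0 0 0 0 0 -0.121;0.36 0 0 0 0 0 -0.121;0.36 0 0 0 0 0 -0.121;0.36 0 0 0 0 0 -0.121;0.36 0 0 0 0 0 -0.121;0.36 0 0 0 0 0 -0.121;0.36 0 0 0 0 0 -0.121;0.36 0 0 0 0 0 -0.121;0.36 0 0 0 0 0 -0.121;0.36 0 0 0 0 0 -0.121;0.36 0 0 0 0 0 -0.121;0.36 0 0 0 0 0 0;0.36 0 0 0 0 0 0'
python3 - <<'E'
from h import *
st()
for n in("top","side"):
    W,p=cloud(n)
    for zr in((.045,.062),(.02,.062)):
        try: print(n,"cont",rect(W,zr,(.42,.505),(.209,.295)))
        except Exception as e: print(n,"none")
    print("stand",rect(W,(.068,.085),(.51,.63),(.23,.36)))
    print("rail",rect(W,(.0105,.0185),(.54,.605),(.265,.325)))
E
```

```text
clock: 28.82
tool_pos: [0.462, 0.2508, 0.1205]
eef_rot: [0.81, 0.586, 0.003, 0.0]
contact_force: [0.8, 0.5, 0.1]
opening: 0.678
finger_force: 0.0
clock: 30.07
tool_pos: [0.4597, 0.2497, 0.1169]
eef_rot: [0.159, 0.987, -0.0, -0.001]
contact_force: [-0.6, -1.0, 0.1]
opening: 0.679
finger_force: 0.0
t 30.07 tcp [0.4597 0.2497 0.1169] rotm [[-0.949, 0.315, -0.001], [0.315, 0.949, 0.0], [0.001, -0.0, -1.0]] F [-0.6 -1.   0.1] op 0.679 ff 0.0
top cont (array([0., 0.]), array([0., 0.]), np.float32(0.0), 0, np.float64(nan))
top cont (array([0., 0.]), array([0., 0.]), np.float32(0.0), 0, np.float64(nan))
stand (array([571.2, 294.7]), array([48.1, 73.9]), np.float32(2.822), 127, np.float64(0.0749))
rail (array([572.1, 293.5]), array([37.3, 54.9]), np.float32(2.818), 220, np.float64(0.0126))
side cont (array([461.4, 249.9]), array([47.7, 32.4]), np.float32(1.238), 218, np.float64(0.0543))
side cont (array([460.6, 249.6]), array([48.8, 46.3]), np.float32(1.243), 328, np.float64(0.0531))
stand (array([571. , 295.5]), array([51.2, 74.4]), np.float32(2.795), 112, np.float64(0.0761))
rail (array([575.5, 293.3]), array([38.1, 67.8]), np.float32(2.804), 221, np.float64(0.0133))
  return _methods._mean(a, axis=axis, dtype=dtype,
  ret = ret.dtype.type(ret / rcount)
```

```bash
python3 -m inch '0.36 0 0 0.012 0 0 0;0.36 0 0 0.022 0 0 0;0.36 0 0 0.026 0 0 0;0.36 0 0 0.024 0 0 0;0.36 0 0 0.016 0 0 0;0.36 0 0 0.009 0 0 0;0.36 0 0 0.006 0 0 0;0.36 0 0 0.003 0 0 0;0.36 0 0 0 0 0 0;0.36 0 0 0 0 0 0;-1 0 0 0 0 0 0;-1 0 0 0 0 0 0;-1 0 0 0 0 0 0;-1 0 0 0 0 0 0;-1 0 0 0 0 0 0' 30
python3 -c "from h import *;st()"
```

```text
clock: 31.42
tool_pos: [0.4599, 0.249, -0.0003]
eef_rot: [0.158, 0.987, -0.001, -0.0]
contact_force: [-0.8, -2.8, 3.3]
opening: 0.497
finger_force: 30.0
t 31.42 tcp [ 4.599e-01  2.490e-01 -3.000e-04] rotm [[-0.95, 0.312, -0.001], [0.312, 0.95, -0.001], [0.0, -0.001, -1.0]] F [-0.8 -2.8  3.3] op 0.497 ff 30.0
```

```bash
python3 -m inch '-1 0 0 -0.004 0 0 0;-1 0 0 -0.012 0 0 0;-1 0 0 -0.018 0 0 0;-1 0 0 -0.02 0 0 0;-1 0 0 -0.018 0 0 0;-1 0 0 -0.013 0 0 0;-1 0 0 -0.007 0 0 0;-1 -0.008 0.007 0 0 0 0;-1 -0.0165 0.014 0 0 0 0;-1 -0.0205 0.0175 0 0 0 0;-1 -0.0205 0.0175 0 0 0 0;-1 -0.016 0.0135 0 0 0 0;-1 -0.0075 0.0065 0 0 0 0;-1 -0.0025 0.002 0 0 0 0;-1 0 0 0 0 0 0;-1 0 0 0 0 0 0'
python3 - <<'E'
from h import *
s=st(); T=s["tool_pos"]; M=R.from_quat(s["eef_rot"]).as_matrix()
print("tool delta to stand", np.round(M.T@(np.array([.5712,.2947,T[2]])-T),4))
W,p=cloud("side"); print("cont top",rect(W,(.125,.152),(.53,.61),(.25,.34)),rect(W,(.068,.085),(.51,.63),(.23,.36)))
E
```

```text
clock: 32.75
tool_pos: [0.57, 0.295, 0.091]
eef_rot: [0.158, 0.987, -0.001, -0.001]
contact_force: [0.8, -0.0, -2.2]
opening: 0.497
finger_force: 30.0
t 32.75 tcp [0.57  0.295 0.091] rotm [[-0.95, 0.311, -0.002], [0.311, 0.95, -0.001], [0.002, -0.002, -1.0]] F [ 0.8 -0.  -2.2] op 0.497 ff 30.0
tool delta to stand [-0.0013  0.0001 -0.    ]
cont top (array([557.2, 272.8]), array([27.5, 36.9]), np.float32(2.528), 96, np.float64(0.1345)) (array([571.1, 296.1]), array([50.5, 75.1]), np.float32(2.812), 109, np.float64(0.0757))
```

```bash
python3 -m inch '-1 -0.001 0 0.006 0 0 0;-1 0 0 0.012 0 0 0;-1 0 0 0.01 0 0 0;-1 0 0 0.008 0 0 0;-1 0 0 0.006 0 0 0;-1 0 0 0 0 0 0'
python3 -m inch '-1 0 0 0.006 0 0 0;-1 0 0 0.007 0 0 0;-1 0 0 0.007 0 0 0;-1 0 0 0.006 0 0 0;-1 0 0 0.004 0 0 0;-1 0 0 0.002 0 0 0;-1 0 0 0 0 0 0;-1 0 0 0 0 0 0'
```

```text
clock: 33.3
tool_pos: [0.571, 0.2946, 0.0473]
eef_rot: [0.158, 0.988, -0.001, -0.001]
contact_force: [-1.3, -0.7, -2.0]
opening: 0.497
finger_force: 30.0
clock: 33.97
tool_pos: [0.5724, 0.2953, 0.0175]
eef_rot: [0.158, 0.987, 0.0, 0.0]
contact_force: [0.5, -0.0, -2.4]
opening: 0.498
finger_force: 30.0
```

```bash
python3 -m inch '-1 0.001 0 0.002 0 0 0;-1 0 0 0.0015 0 0 0;-1 0 0 0.001 0 0 0;-1 0 0 0.0005 0 0 0;-1 0 0 0 0 0 0'
```

```text
clock: 34.38
tool_pos: [0.5713, 0.2958, 0.0128]
eef_rot: [0.158, 0.987, 0.0, 0.0]
contact_force: [-1.3, 0.1, 1.1]
opening: 0.497
finger_force: 30.0
```

```bash
python3 -m inch '0.36 0 0 0 0 0 0;0.36 0 0 0 0 0 0;0.36 0 0 0 0 0 0;0.36 0 0 0 0 0 0;0.36 0 0 -0.005 0 0 0;0.36 0 0 -0.012 0 0 0;0.36 0 0 -0.02 0 0 0;0.36 0 0 -0.025 0 0 0;0.36 0 0 -0.028 0 0 0;0.36 0 0 -0.028 0 0 0;0.36 0 0 -0.025 0 0 0;0.36 0 0 -0.012 0 0 0;0.36 0 0 0 0 0 0'
python3 -m inch '1 0.01 -0.01 0 0 0 0;1 0.02 -0.02 0 0 0 0;1 0.025 -0.025 0 0 0 0;1 0.025 -0.025 0 0 0 0;1 0.025 -0.025 0 0 0 0;1 0.025 -0.025 0 0 0 0;1 0.02 -0.02 0 0 0 0;1 0.004 -0.01 0 0 0 0;1 0 0 0 0 0 0'
python3 - <<'E'
from h import *
st()
for n in("top","side"):
    W,p=cloud(n)
    xy=W[...,:2]-[.5712,.2947]; c,s_=np.cos(-.32),np.sin(-.32)
    X=xy[...,0]*c+xy[...,1]*s_; Y=-xy[...,0]*s_+xy[...,1]*c
    m=(abs(X)<.026)&(abs(Y)<.04)&(W[...,2]>.055)&(W[...,2]<.075)
    print(n,m.sum(),"X",np.round(np.percentile(X[m],[3,97]),4),"Y",np.round(np.percentile(Y[m],[3,97]),4),"z",np.round(np.percentile(W[m][:,2],[5,50,95]),4),rect(W,(.06,.0715),(.55,.592),(.27,.32)))
    print("upper",rect(W,(.062,.085),(.375,.464),(.06,.22)))
    print("lower",rect(W,(.062,.085),(.455,.545),(-.15,.02)))
    Ps=W[(abs(W[...,0]-.419)<.029)&(abs(W[...,1]-.141)<.06)&(W[...,2]>.02)&(W[...,2]<.06)]; print("contents",len(Ps))
E
```

```text
clock: 35.47
tool_pos: [0.5734, 0.2968, 0.1714]
eef_rot: [0.158, 0.987, 0.002, 0.003]
contact_force: [0.7, 0.6, -0.6]
opening: 0.681
finger_force: 0.0
clock: 36.22
tool_pos: [0.3715, 0.1885, 0.1666]
eef_rot: [0.158, 0.987, -0.002, -0.002]
contact_force: [-0.4, -0.3, 0.3]
opening: 0.995
finger_force: 0.0
t 36.22 tcp [0.3715 0.1885 0.1666] rotm [[-0.95, 0.312, -0.005], [0.312, 0.95, -0.004], [0.003, -0.005, -1.0]] F [-0.4 -0.3  0.3] op 0.995 ff 0.0
top 221 X [-0.0172  0.0151] Y [-0.0205  0.0203] z [0.0631 0.0669 0.0707] (array([570.5, 295.4]), array([43., 34.]), np.float32(1.26), 208, np.float64(0.0669))
upper (array([417.9, 140.3]), array([ 63. , 127.7]), np.float32(1.574), 197, np.float64(0.0728))
lower (array([498.3, -62.6]), array([130.5,  61.9]), np.float32(1.569), 252, np.float64(0.0725))
contents 283
side 218 X [-0.0178  0.0142] Y [-0.0207  0.0211] z [0.0578 0.0672 0.0711] (array([569.5, 295.3]), array([44.1, 33.6]), np.float32(1.279), 184, np.float64(0.0674))
upper (array([418.8, 139. ]), array([133.4,  61.9]), np.float32(1.567), 476, np.float64(0.0708))
lower (array([499. , -61.3]), array([ 64.2, 132.2]), np.float32(1.582), 666, np.float64(0.0711))
contents 368
```

Contactor stands on the rail within about 2 mm and both trays are where expected. Turning back for the upper tray.

```bash
python3 -m inch '1 0 0 0 0 0 0.114;1 0 0 0 0 0 0.114;1 0 0 0 0 0 0.114;1 0 0 0 0 0 0.114;1 0 0 0 0 0 0.114;1 0 0 0 0 0 0.114;1 0 0 0 0 0 0.114;1 0 0 0 0 0 0.114;1 0 0 0 0 0 0.114;1 0 0 0 0 0 0.114;1 0 0 0 0 0 0.114;1 0 0 0 0 0 0;1 0 0 0 0 0 0'
python3 -c "
from h import *
s=st(); M=R.from_quat(s['eef_rot']).as_matrix(); print(np.round(M.T@(np.array([.4199,.1341,.0225])-s['tool_pos']),4))"
```

```text
clock: 37.4
tool_pos: [0.3763, 0.1924, 0.1671]
eef_rot: [0.706, 0.708, 0.0, 0.0]
contact_force: [-0.9, 0.3, 0.5]
opening: 0.994
finger_force: 0.0
t 37.4 tcp [0.3763 0.1924 0.1671] rotm [[-0.004, 1.0, 0.001], [1.0, 0.004, 0.0], [0.0, 0.001, -1.0]] F [-0.9  0.3  0.5] op 0.994 ff 0.0
[-0.0584  0.0433  0.1446]
```

```bash
python3 -m inch '1 -0.012 0.009 0 0 0 0;1 -0.02 0.015 0 0 0 0;1 -0.018 0.013 0 0 0 0;1 -0.0084 0.0063 0.01 0 0 0;1 0 0 0.02 0 0 0;1 0 0 0.02 0 0 0;1 0 0 0 0 0 0;1 0 0 0 0 0 0'
python3 -c "
from h import *
s=st(); M=R.from_quat(s['eef_rot']).as_matrix(); print(np.round(M.T@(np.array([.4199,.1341,.0225])-s['tool_pos']),4))"
```

```text
clock: 38.07
tool_pos: [0.4183, 0.1331, 0.1169]
eef_rot: [0.706, 0.708, -0.001, -0.001]
contact_force: [-0.5, -0.7, -0.4]
opening: 1.0
finger_force: 0.0
t 38.07 tcp [0.4183 0.1331 0.1169] rotm [[-0.002, 1.0, -0.002], [1.0, 0.002, -0.0], [-0.0, -0.002, -1.0]] F [-0.5 -0.7 -0.4] op 1.0 ff 0.0
[0.001  0.0018 0.0944]
```

```bash
python3 -m inch '1 0 0 0.012 0 0 0;1 0 0 0.02 0 0 0;1 0 0 0.02 0 0 0;1 0 0 0.018 0 0 0;1 0 0 0.013 0 0 0;1 0 0 0.008 0 0 0;1 0 0 0.003 0 0 0;1 0 0 0 0 0 0;1 0 0 0 0 0 0;-1 0 0 0 0 0 0;-1 0 0 0 0 0 0;-1 0 0 0 0 0 0;-1 0 0 0 0 0 0;-1 0 0 0 0 0 0;-1 0 0 0 0 0 0' 40
python3 -c "
from h import *
s=st()
for n in ('side','top'): print(rect(cloud(n)[0],(.064,.08),(.375,.464),(.06,.22)))"
```

```text
clock: 39.32
tool_pos: [0.4189, 0.1332, 0.0237]
eef_rot: [0.707, 0.707, 0.0, 0.0]
contact_force: [-0.1, 0.5, 4.7]
opening: 0.699
finger_force: 40.0
t 39.32 tcp [0.4189 0.1332 0.0237] rotm [[-0.0, 1.0, 0.001], [1.0, 0.0, 0.0], [0.0, 0.001, -1.0]] F [-0.1  0.5  4.7] op 0.699 ff 40.0
(array([420. , 122.7]), array([ 86. , 106.7]), np.float32(1.823), 328, np.float64(0.072))
(array([417.7,  84.1]), array([62.8, 20.3]), np.float32(0.09), 41, np.float64(0.0731))
```

```bash
python3 -m inch '-1 0 0 -0.004 0 0 0;-1 0 0 -0.01 0 0 0;-1 0 0 -0.016 0 0 0;-1 0 0 -0.018 0 0 0;-1 0 0 -0.018 0 0 0;-1 0 0 -0.018 0 0 0;-1 0 0 -0.016 0 0 0;-1 0 0 -0.01 0 0 0;-1 0 0 -0.005 0 0 0;-1 0 0 0 0 0 0'
python3 -m inch '-1 -0.005 0 0 0 0 0;-1 -0.011 0 0 0 0 0;-1 -0.017 0 0 0 0 0;-1 -0.021 0 0 0 0 0;-1 -0.022 0 0 0 0 0;-1 -0.022 0 0 0 0 0;-1 -0.022 0 0 0 0 0;-1 -0.02 0.004 0 0 0 0;-1 -0.018 0.01 0 0 0 0;-1 -0.016 0.015 0 0 0 0;-1 -0.013 0.016 0 0 0 0;-1 -0.009 0.015 0 0 0 0;-1 -0.005 0.011 0 0 0 0;-1 -0.002 0.007 0 0 0 0;-1 0 0.003 0 0 0 0;-1 0 0 0 0 0 0;-1 0 0 0 0 0 0'
python3 - <<'E'
from h import *
s=st(); M=R.from_quat(s['eef_rot']).as_matrix(); print("delta",np.round(M.T@(np.array([.5002,-.0708,.0927])-s['tool_pos']),4))
for n in ('side','top'):
    W=cloud(n)[0]; print(n,"lower",rect(W,(.064,.08),(.455,.545),(-.15,.02)),"upper rim",rect(W,(.175,.195),(.455,.545),(-.15,.02)))
E
```

```text
clock: 40.25
tool_pos: [0.4185, 0.1332, 0.139]
eef_rot: [0.707, 0.707, 0.0, 0.0]
contact_force: [0.3, 0.7, -3.3]
opening: 0.697
finger_force: 40.0
clock: 41.67
tool_pos: [0.4982, -0.0692, 0.1378]
eef_rot: [0.707, 0.707, -0.001, -0.001]
contact_force: [-0.5, -0.2, -3.4]
opening: 0.699
finger_force: 40.0
t 41.67 tcp [ 0.4982 -0.0692  0.1378] rotm [[-0.001, 1.0, -0.002], [1.0, 0.001, 0.001], [0.001, -0.002, -1.0]] F [-0.5 -0.2 -3.4] op 0.699 ff 40.0
delta [-0.0017  0.0021  0.0451]
side lower (array([498.8, -61.5]), array([ 63.9, 132.2]), np.float32(1.59), 363, np.float64(0.0722)) upper rim (array([500.2, -79.9]), array([ 86.7, 104.9]), np.float32(1.784), 634, np.float64(0.1846))
top lower (array([486.3, -10. ]), array([80.9, 39.8]), np.float32(0.691), 65, np.float64(0.0718)) upper rim (array([497.2, -24.1]), array([61.1, 53. ]), np.float32(0.005), 121, np.float64(0.187))
```

```bash
python3 -m inch '-1 -0.001 0.0018 0.005 0 0 0;-1 0 0 0.01 0 0 0;-1 0 0 0.01 0 0 0;-1 0 0 0.008 0 0 0;-1 0 0 0.004 0 0 0;-1 0 0 0 0 0 0;-1 0 0 0 0 0 0'
python3 -c "
from h import *
s=st(); M=R.from_quat(s['eef_rot']).as_matrix(); print('delta',np.round(M.T@(np.array([.5002,-.0704,.0927])-s['tool_pos']),4))"
```

```text
clock: 42.35
tool_pos: [0.5011, -0.0708, 0.1011]
eef_rot: [0.707, 0.707, -0.0, -0.0]
contact_force: [0.6, 0.1, -2.2]
opening: 0.701
finger_force: 40.0
t 42.35 tcp [ 0.5011 -0.0708  0.1011] rotm [[-0.0, 1.0, -0.001], [1.0, 0.0, 0.0], [0.0, -0.001, -1.0]] F [ 0.6  0.1 -2.2] op 0.701 ff 40.0
delta [ 0.0004 -0.0009  0.0084]
```

```bash
python3 -m inch '-1 0.0004 -0.0008 0.001 0 0 0;-1 0 0 0.0015 0 0 0;-1 0 0 0.0015 0 0 0;-1 0 0 0.001 0 0 0;-1 0 0 0 0 0 0'
python3 -c "from h import *;print(np.round(get_state()['contact_force'],1))"
```

```text
clock: 42.77
tool_pos: [0.5004, -0.0704, 0.0963]
eef_rot: [0.707, 0.707, 0.0, -0.0]
contact_force: [-0.5, 0.2, -4.4]
opening: 0.701
finger_force: 40.0
[-0.5  0.2 -4.4]
```

```bash
python3 -m inch '-1 0 0 0.0012 0 0 0;-1 0 0 0.0012 0 0 0;-1 0 0 0.0008 0 0 0;-1 0 0 0 0 0 0;-1 0 0 0 0 0 0'
```

```text
clock: 43.18
tool_pos: [0.5004, -0.0705, 0.0931]
eef_rot: [0.707, 0.707, -0.0, -0.0]
contact_force: [-0.4, 0.1, -3.7]
opening: 0.699
finger_force: 40.0
```

```bash
python3 -m inch '-1 0 0 0.0006 0 0 0;-1 0 0 0 0 0 0;-1 0 0 0 0 0 0;1 0 0 0 0 0 0;1 0 0 0 0 0 0;1 0 0 0 0 0 0;1 0 0 0 0 0 0;1 0 0 0 0 0 0;1 0 0 -0.005 0 0 0;1 0 0 -0.012 0 0 0;1 0 0 -0.02 0 0 0;1 0 0 -0.025 0 0 0;1 0 0 -0.03 0 0 0;1 0 0 -0.02 0 0 0;1 0 -0.01 0 0 0 0;1 0 -0.02 0 0 0 0;1 0 -0.02 0 0 0 0;1 0 -0.02 0 0 0 0;1 0 0 0 0 0 0;1 0 0 0 0 0 0'
python3 - <<'E'
from h import *
st()
for n in ('side','top'):
    W=cloud(n)[0]; print(n,"upper rim",rect(W,(.13,.155),(.455,.545),(-.15,.02)))
    m=(abs(W[...,0]-.499)<.027)&(abs(W[...,1]+.062)<.058); Z=W[m][:,2]; print("inside z>95:",np.sum((Z>.09)&(Z<.13)),"seam",rect(W,(.03,.155),(.455,.545),(-.15,.02)))
    print("cont",rect(W,(.06,.0715),(.55,.592),(.27,.32)))
    print("tape",rect(W,(.01,.03),(.515,.6),(.13,.23))[0],"reel",rect(W,(.025,.045),(.57,.67),(-.24,-.14))[0])
E
```

```text
clock: 44.85
tool_pos: [0.4302, -0.0705, 0.2051]
eef_rot: [0.707, 0.707, 0.0, 0.0]
contact_force: [0.1, -1.1, -0.3]
opening: 1.001
finger_force: 0.0
t 44.85 tcp [ 0.4302 -0.0705  0.2051] rotm [[0.0, 1.0, 0.0], [1.0, -0.0, 0.0], [0.0, 0.0, -1.0]] F [ 0.1 -1.1 -0.3] op 1.001 ff 0.0
side upper rim (array([499.6, -63.6]), array([132.5,  63.3]), np.float32(1.565), 781, np.float64(0.1393))
inside z>95: 327 seam (array([499.4, -64.1]), array([ 65.2, 133.5]), np.float32(1.584), 4192, np.float64(0.1035))
cont (array([0., 0.]), array([0., 0.]), np.float32(0.0), 0, np.float64(nan))
tape [544.4 180.1] reel [ 621.1 -190.4]
top upper rim (array([500.1, -46.2]), array([59.8, 93.9]), np.float32(1.576), 101, np.float64(0.142))
inside z>95: 33 seam (array([498.8, -60.1]), array([ 62.4, 128. ]), np.float32(1.574), 878, np.float64(0.0775))
cont (array([570.5, 295.4]), array([43.5, 33.9]), np.float32(1.247), 207, np.float64(0.0664))
tape [557.7 169.2] reel [ 620.9 -190.4]
  return _methods._mean(a, axis=axis, dtype=dtype,
  ret = ret.dtype.type(ret / rcount)
```

```bash
python3 -c "from plant import r;print(r.finish_job())"
```

```text
the job is handed in; nothing more can be done
None
```

I handed the job in at about 45 s of the 72 s limit; camera readings just before showed the contactor upright on the rail within about 2 mm, the upper tray down on the lower at its starting height with its contents seen inside, and the tape roll and reel not noticeably moved, though I have no judge's result.

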